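# Load the crate, release the safety catch, hold the clamp lever

## Robot

A 6-joint arm with a two-finger parallel gripper is mounted at the origin on the work surface. World frame = base frame: x ahead of the robot, y to its left, z up, the work surface at z = 0. Lengths are in m, angles in rad, forces in N, time in s.
With the tool pointing down it reaches from about 0.3 to 0.775 m from the base axis. Payload 14.6 kg.
Tool frame: the origin (TCP) lies between the finger pads; the fingertips stand 8 mm ahead of it and the grasp point (between the pads) lies 11 mm behind it; z points along the fingers, y is the direction in which the jaws open and shut (so a half turn about z gives the same grasp; the last joint's range is limited). The gripper opens to 94 mm and grips with 3 to 60 N. Pads are 16 mm wide; open, the fingers measure 119 mm over their backs; the gripper's body (75 mm by 177 mm) begins 78 mm behind the grasp point.
Start: joints at [-1.228, 0.3, 1.521, -0, 1.321, -0.067], TCP at [0.219, -0.504, 0.213] pointing down, gripper open.
Joint ranges: [-3.03, 3.03], [-0.79, 2.21], [0.23, 2.52], [-1.04, 4.18], [0, 3.07], [-2.55, 2.55]. Speed limits (rad/s): [2.22, 2.22, 2.57, 3.14, 3.14, 3.14].

## Interface

Orientations are given as [roll, pitch, yaw] about the fixed x, y, z axes, in that order (R = Rz(yaw) Ry(pitch) Rx(roll)).
In Python, from station import ctrl, viewer, workorder gives the robot as it stands.
- The arm moves only by the tool play_rows, never from a script. Its argument "commands" is a list of rows, each an object of numbers: "dx", "dy", "dz": the shift along the tool's x, y, z in m; "ax", "ay", "az": the turn, a rotation vector about the tool's x, y, z in degrees. In form: [{"dx": .., "dy": .., "dz": .., "ax": .., "ay": .., "az": ..}, ...]. A call has exactly 5 rows; each row shifts and turns the pose as measured when the row begins, along the tool's axes as they then stand; what a row does not reach is not made up. A row lasts 1/12 s, in which the tool goes at most 41.7 mm and 7.16 degrees, less where a joint would pass 70% of its speed; a pose out of reach is approached as far as the arm can. A call with a gripper value outside its range is refused whole. "claw" is the opening, from 0 (shut) to 1 (fully open), set as the call begins (left out, the last holds). The fingers move at their own pace and stop on an object; "squeeze" is the grip in N (left out, the last holds). Time passes only in rows, so rows that do not move let the fingers close, or fill a call up. It gives the time, the measured TCP pose, the force and the opening at its end, in the units of the state.
- ctrl.get_obs(): the state, without advancing time (a new reading comes with each control period).
- viewer.camera(name): name is "side" or "top"; returns the picture (480x640x3 uint8, red, green, blue); there is no depth.
- viewer.camera_model(name): a dict with "K" (3x3 intrinsics, pixels), "pose" (4x4, takes a point from camera to world coordinates). Camera axes: x right, y down, z forward; pixel columns grow to the right and rows downward; lengths in m; the calibration is good to about 2 mm. A picture is of the moment at which its call begins. camera_model takes no time and is no camera call.
- workorder.hand_in(): hands the job in, once; it reports no verdict.
The state is a dict: "time_s": time; "qpos": joint angles; "joint_vel": joint speeds; "tau": joint torques, N m; "ee_pos": TCP position; "eef_rot": TCP orientation; "force": force on the tool from outside, world axes, zero at the start; "moment": the same for the moment, N m; "grip_width": finger opening in m.
Only numpy, scipy, OpenCV 4.12 (cv2) and the standard library are available. Lean on these libraries where they do the work, as an engineer would, in place of code of your own. Each camera call takes 0.05 s, during which the arm holds its last target. There are 200 camera calls.

## Task

Stand the two loose rubber mounts upright in the two empty cells of the clamping station's blue crate, one in each. Then flip the red safety catch up and fully over, out of the lever's way, and only then pull the T-handled lever towards the robot right to its stop and finish while still holding it there against its spring. Leave the mounts already in the crate in their cells, and leave everything else on the bench where it is.

Things in the scene. Friction and masses are not known exactly. Their poses are not given: they have to be found in the camera images.
- station: clamping station, fixed: dark steel base plate 200 x 400 mm, 12 thick, carrying a blue 2 x 2 crate, a lever and a red catch. Origin on the bench top, z up, x away from the robot at yaw 0 (yaw varies up to 0.18), y left. In this frame (mm) the plate's middle is at (0, 20), the catch post (20 square, top at z 110) at (-9, -140)
- crate (a point): middle of the crate's underside, at (0, 140, 12) mm in the station frame. Crate outer 143 x 143 mm, four cells 64 x 64 with centres at +-34.5 in x and y from here, walls 5 thick; in the station frame cell floors are at z 17, wall tops at z 52. A yellow hold-down shoe along its far edge (68 to 92 mm towards +x, 130 long, top at z 72) drops 12 mm as the lever is pulled
- mount1: loose on the bench at the start, to be loaded: a rubber vibration mount: upright cylinder 38 mm in diameter, black rubber between steel end caps, 80 mm tall, with a 10 mm brass stud 14 mm high on top (94 mm in all); about 0.22 kg. Origin at the centre of its underside, z up along its length
- mount2: loose on the bench at the start, to be loaded: a rubber vibration mount: upright cylinder 38 mm in diameter, black rubber between steel end caps, 80 mm tall, with a 10 mm brass stud 14 mm high on top (94 mm in all); about 0.22 kg. Origin at the centre of its underside, z up along its length
- mount3: already in a cell of the crate, stays there: a rubber vibration mount: upright cylinder 38 mm in diameter, black rubber between steel end caps, 80 mm tall, with a 10 mm brass stud 14 mm high on top (94 mm in all); about 0.22 kg. Origin at the centre of its underside, z up along its length
- mount4: already in a cell of the crate, stays there: a rubber vibration mount: upright cylinder 38 mm in diameter, black rubber between steel end caps, 80 mm tall, with a 10 mm brass stud 14 mm high on top (94 mm in all); about 0.22 kg. Origin at the centre of its underside, z up along its length
- cell1: green disc, 48 mm, flat on the floor of one empty cell: the centre of that cell's floor. Which cells are empty varies
- cell2: green disc, 48 mm, flat on the floor of the other empty cell: the centre of that cell's floor
- lever_handle (a point): the lever's T-handle: black round bar 16 mm thick with orange end rings, 74 mm long, along the station's y throughout. This point is its middle: in the station frame (64, -50, 193) mm at rest, (-38, -50, 188) at the stop. Can be gripped across its thickness from above; the lever arm, a 14 mm steel rod, runs down from its middle to the pivot
- lever (a joint): lever angle, rad: 0 at rest (leaning 0.30 rad away from the robot), grows as the handle is pulled towards the robot (station -x), stop at 0.70. A spring returns it: about 4 N at the handle to start, 8 N at the stop. The closed catch's arm blocks it after 0.1 to 0.2 rad
- lever_arm: the lever with its handle; origin at the centre of its hinge, at (20, -50, 50) mm in the station frame; the hinge runs along the station's y. The handle moves on a circle of 150 mm about it
- catch (a joint): safety catch angle, rad: near 0 closed (its arm level across the front of the lever), grows as the paddle is tipped away from the lever (station -y) and the arm swings up; stop at 1.5. It is stiff and stays where it is left; 1 to 2 N at the paddle's tip moves it. Clear of the lever above 1.1
- catch_tip (a point): top middle of the red catch paddle, which stands 62 mm up from the catch's hinge when closed, 26 mm wide along the station's x, 10 thick along y. Closed, it is at (19, -140, 162) mm in the station frame. The lever's handle is on its +y side, its nearest end 53 mm from the paddle in y and 45 mm farther from the robot
- catch_pivot (a point): centre of the catch's hinge, at (19, -140, 100) mm in the station frame; it runs along the station's x. The catch's arm, 105 mm long, 10 x 12 thick, goes from here to the lever (+y) when closed and stands up when open
- glue_bottle: bystander: grey squeeze bottle with a red nozzle, 52 mm in diameter, 140 mm tall, origin under its centre
- yoke_a: bystander: steel yoke, a 56 mm disc with a 26 mm pole, 28 mm tall, origin under its centre; may stand between the two loose mounts
- yoke_b: bystander: steel yoke like the other one, beyond the station
- primer_tin: bystander: tin with a yellow label, 80 mm in diameter, 100 mm tall, origin under its centre
- rubber_ring: bystander: black rubber ring, 90 mm outside, 25 mm high, origin under its centre
- screwdriver: bystander: screwdriver lying to the left of the station
Not all that is in view belongs to the job. Leave any orange look-alike of the mount2 alone.

How it is judged:
On the way, in this order (a step that is already met when the one before it is completed fails the run):
1. both loose mounts stand upright and let go in the two empty cells, one in each, with the lever not yet pulled (((horizontal distance between mount1 and cell1 below 0.022 m and horizontal distance between mount2 and cell2 below 0.022 m) or (horizontal distance between mount1 and cell2 below 0.022 m and horizontal distance between mount2 and cell1 below 0.022 m)) and angle between each of mount1, mount2, mount3, mount4's own z axis and vertical below 0.12 rad and z of mount1 in the frame of station between 0.01 and 0.024 m and z of mount2 in the frame of station between 0.01 and 0.024 m and z of mount3 in the frame of station between 0.01 and 0.024 m and z of mount4 in the frame of station between 0.01 and 0.024 m and contact force between each of mount1, mount2 and the fingers below 0.3 N and linear speed of each of mount1, mount2 below 0.03 m/s and value of joint catch below 0.6 rad and value of joint lever below 0.2 rad), for 0.2 s.
2. the catch is flipped fully over while the lever is still at rest (value of joint catch above 1.1 rad and value of joint lever below 0.2 rad), for 0.1 s.
3. the lever is pulled to its stop and held (value of joint lever above 0.6 rad and value of joint catch above 1.1 rad), for 0.5 s.
At the end, for the whole second after the job is handed in: Both loose mounts stand upright (within 0.12 rad) on the floors of the two formerly empty cells, one in each, the other two still stand in theirs; the catch is open beyond 1.1 rad; the lever is beyond 0.6 rad (stop at 0.7) and the robot is holding its handle with at least 2 N (all of step 3 and ((horizontal distance between mount1 and cell1 below 0.022 m and horizontal distance between mount2 and cell2 below 0.022 m) or (horizontal distance between mount1 and cell2 below 0.022 m and horizontal distance between mount2 and cell1 below 0.022 m)) and angle between each of mount1, mount2, mount3, mount4's own z axis and vertical below 0.12 rad and z of mount1 in the frame of station between 0.01 and 0.024 m and z of mount2 in the frame of station between 0.01 and 0.024 m and z of mount3 in the frame of station between 0.01 and 0.024 m and z of mount4 in the frame of station between 0.01 and 0.024 m and (contact force between lever_arm and the fingers above 2 N or contact force between lever_arm and the arm above 2 N)); the arm keeps its last pose, push and grip.
It fails at once if the lever is forced past the closed catch (value of joint lever above 0.3 rad and value of joint catch below 0.7 rad).
It fails at once if a bystander is pushed more than 30 mm from its place (distance of any of glue_bottle, yoke_a, yoke_b, primer_tin, rubber_ring, screwdriver from where it was at the start of the episode above 0.03 m).
It fails at once if a mount already in the crate leaves its cell (distance of any of mount3, mount4 from where it was at the start of the episode above 0.04 m).
It also fails if it takes over 72 s, if anything falls off the work surface, if the arm or the gripper's body presses on something with over 40 N, if the wrist force passes 120 N, or if a joint passes its speed limit or range.

## Working session

There is one attempt and no reset: what is moved stays moved. The work goes in short steps, Python scripts to look and compute and a tool call to move; the robot and the scene stay as the last step left them, time stands still between calls to the robot, and variables do not carry over. Pictures are saved under pics/ and viewed, about 8 in all and at most 12, crops included, and the job is handed in when it is done.

Besides the shell and the picture viewer there is one more tool, called after "Request:" as name(argument=value, ...), one argument or row to a line, values as JSON. play_rows: Moves the arm, as the interface text tells. Its arguments: {"type":"object","properties":{"commands":{"type":"array","items":{"type":"object","properties":{"dx":{"type":"number"},"dy":{"type":"number"},"dz":{"type":"number"},"ax":{"type":"number"},"ay":{"type":"number"},"az":{"type":"number"}}}},"claw":{"type":"number"},"squeeze":{"type":"number"}},"required":["commands"]}

```bash
ls; mkdir -p pics; python3 - <<'E'
from station import ctrl, viewer
import cv2,numpy as np
for n in("side","top"):
    im=viewer.camera(n); cv2.imwrite(f"pics/{n}0.png",im[:,:,::-1])
    m=viewer.camera_model(n); print(n,np.round(m["K"],1).tolist(),np.round(m["pose"],3).tolist())
print(ctrl.get_obs())
E
```

```text
pics
side [[443.4, 0.0, 315.3], [0.0, 443.4, 240.6], [0.0, 0.0, 1.0]] [[0.991, -0.084, 0.101, 0.414], [-0.129, -0.736, 0.664, -0.823], [0.018, -0.672, -0.741, 1.047], [0.0, 0.0, 0.0, 1.0]]
top [[472.1, 0.0, 318.1], [0.0, 472.1, 237.9], [0.0, 0.0, 1.0]] [[-0.008, -0.996, 0.085, 0.441], [-1.0, 0.008, 0.003, -0.013], [-0.003, -0.085, -0.996, 1.553], [0.0, 0.0, 0.0, 1.0]]
{'time_s': 0.1, 'qpos': array([-1.22761157e+00,  3.00443223e-01,  1.52152625e+00, -3.93878339e-06,
        1.32069103e+00, -6.66269882e-02]), 'joint_vel': array([ 1.34686688e-03, -1.43202921e-03, -5.17313524e-05, -1.51967824e-04,
        6.46982889e-04,  3.66078198e-05]), 'tau': array([ 4.05109429e-03, -5.32631207e+01, -3.53281975e+01,  7.10032973e-02,
        2.34478764e-02, -1.05652928e-04]), 'ee_pos': array([ 0.21904579, -0.50424928,  0.21292481]), 'eef_rot': array([-3.14052691e+00, -6.72886817e-05,  4.09812683e-01]), 'force': array([-1.05282617, -0.46967731,  0.18893772]), 'moment': array([0.012009  , 0.01156207, 0.01921676]), 'grip_width': 0.0939045929143634}
```

View pics/top0.png

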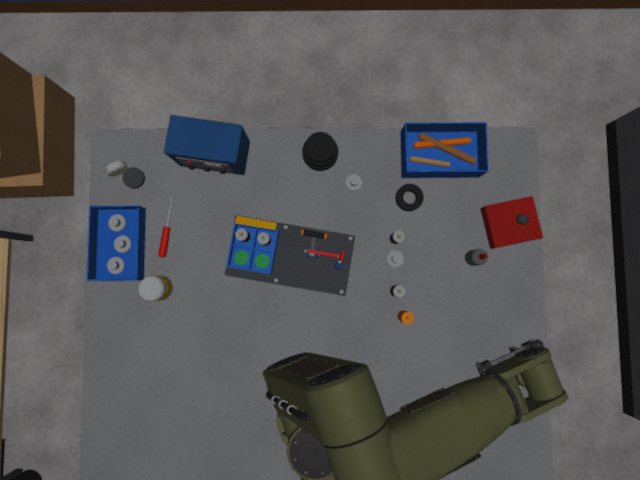

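View pics/side0.png

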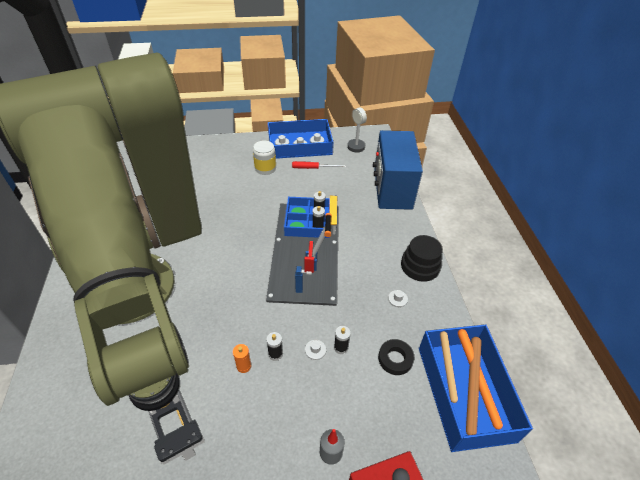

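Side view: the loose black mounts with steel caps are at about (274,345) and (342,338), with yoke_a between them at (315,349). The orange look-alike is at (242,358). In the top view these are mounts (398,237) and (399,291), yoke (395,259), decoy (407,317). The empty cells are the two near the robot, at (241,257) and (263,261). I'll measure these and make one enlarged crop to confirm.

```bash
cat > h.py <<'E'
import numpy as np, cv2
from station import ctrl, viewer
def ray(n,uv):
    m=viewer.camera_model(n);K=np.array(m["K"]);P=np.array(m["pose"])
    return P[:3,3],P[:3,:3]@np.linalg.solve(K,[uv[0],uv[1],1])
def plane(n,uv,z):
    o,d=ray(n,uv);return o+d*(z-o[2])/d[2]
def tri(a,b):
    (o1,d1),(o2,d2)=ray("top",a),ray("side",b)
    s=np.linalg.lstsq(np.c_[d1,-d2],o2-o1,rcond=None)[0]
    p,q=o1+s[0]*d1,o2+s[1]*d2
    return (p+q)/2,np.linalg.norm(p-q)
def proj(n,p):
    m=viewer.camera_model(n);P=np.array(m["pose"]);c=P[:3,:3].T@(np.array(p)-P[:3,3]);u=np.array(m["K"])@c
    return u[:2]/u[2]
def blobs(mask,box,amin=5):
    x0,y0,x1,y1=box;k=np.zeros_like(mask);k[y0:y1,x0:x1]=mask[y0:y1,x0:x1]
    n,l,s,c=cv2.connectedComponentsWithStats(k.astype(np.uint8))
    return [(tuple(c[i].round(1)),int(s[i,4]),s[i,:4].tolist()) for i in range(1,n) if s[i,4]>=amin]
E
cat > m.py <<'E'
from h import *
t=cv2.imread("pics/top0.png");s=cv2.imread("pics/side0.png")
ht=cv2.cvtColor(t,cv2.COLOR_BGR2HSV);hs=cv2.cvtColor(s,cv2.COLOR_BGR2HSV)
g=cv2.inRange(ht,(45,120,40),(75,255,255))>0
for c,a,_ in blobs(g,(220,210,360,300)): print("green top",c,a,plane("top",c,.018).round(4))
g=cv2.inRange(hs,(45,120,40),(75,255,255))>0
for c,a,_ in blobs(g,(260,180,350,250)): print("green side",c,a,plane("side",c,.018).round(4))
# plate dark
pl=(ht[...,2]<80)&(ht[...,1]<70)
k=np.zeros_like(pl);k[200:300,220:360]=pl[200:300,220:360]
k|=(cv2.inRange(ht,(100,120,40),(125,255,255))>0)&(np.indices(pl.shape)[0]>205)&(np.indices(pl.shape)[0]<300)&(np.indices(pl.shape)[1]>218)&(np.indices(pl.shape)[1]<360)
cs=max(cv2.findContours(k.astype(np.uint8),0,2)[0],key=cv2.contourArea);r=cv2.minAreaRect(cs)
b=cv2.boxPoints(r);print("plate",[plane("top",p,.012).round(4)[:2].tolist() for p in b])
for lo,hi,nm in(((12,60,60),(35,255,255),"brass"),((0,0,150),(180,40,255),"white"),((0,150,80),(8,255,255),"red")):
  for n,h,box in(("top",ht,(220,205,430,330)),("side",hs,(220,180,360,385))):
    print(nm,n,blobs(cv2.inRange(h,lo,hi)>0,box,4))
A=cv2.resize(t[220:335,355:435],None,fx=5,fy=5,interpolation=2);B=cv2.resize(s[310:390,225:365],None,fx=2.8,fy=2.8,interpolation=2)
C=np.zeros((600,800,3),np.uint8);C[:575,:400]=A;C[:B.shape[0],400:400+B.shape[1]]=B[:,:400]
D=cv2.resize(s[180:310,260:350],None,fx=2.8,fy=2.8,interpolation=2);C[230:230+D.shape[0],450:450+D.shape[1]]=D
cv2.imwrite("pics/crop1.png",C)
E
python3 m.py
```

```text
green top (np.float64(241.0), np.float64(257.1)) 140 [0.5121 0.2419 0.018 ]
green top (np.float64(261.9), np.float64(260.9)) 141 [0.4992 0.1738 0.018 ]
green side (np.float64(297.9), np.float64(209.7)) 45 [0.5139 0.2452 0.018 ]
green side (np.float64(296.7), np.float64(224.0)) 44 [0.5032 0.1792 0.018 ]
plate [[0.4551, 0.2973], [0.6526, 0.2651], [0.581, -0.1312], [0.3852, -0.0949]]
brass top [((np.float64(255.6), np.float64(222.3)), 329, [235, 216, 42, 14]), ((np.float64(302.1), np.float64(232.1)), 12, [301, 230, 3, 5]), ((np.float64(240.1), np.float64(233.9)), 8, [239, 233, 3, 3]), ((np.float64(324.9), np.float64(235.9)), 12, [324, 234, 3, 5]), ((np.float64(398.9), np.float64(235.9)), 8, [398, 235, 3, 3]), ((np.float64(262.0), np.float64(237.3)), 7, [261, 236, 3, 3]), ((np.float64(399.5), np.float64(291.0)), 8, [398, 290, 4, 3]), ((np.float64(405.8), np.float64(316.9)), 152, [398, 311, 16, 13])]
brass side [((np.float64(319.1), np.float64(192.9)), 14, [318, 191, 3, 5]), ((np.float64(332.9), np.float64(209.5)), 218, [326, 195, 12, 30]), ((np.float64(318.3), np.float64(207.7)), 16, [31
[... 333 characters left out ...]
88.7)), 20782, [220, 180, 140, 205]), ((np.float64(318.5), np.float64(210.6)), 63, [313, 207, 12, 8]), ((np.float64(278.2), np.float64(239.0)), 10, [277, 238, 4, 3]), ((np.float64(333.7), np.float64(241.3)), 10, [332, 240, 4, 4]), ((np.float64(302.5), np.float64(271.1)), 8, [301, 270, 4, 3]), ((np.float64(308.4), np.float64(272.4)), 11, [306, 271, 6, 3]), ((np.float64(270.2), np.float64(294.6)), 14, [268, 293, 5, 4]), ((np.float64(332.5), np.float64(297.8)), 13, [331, 296, 4, 4])]
red top [((np.float64(323.3), np.float64(253.1)), 94, [308, 250, 31, 8]), ((np.float64(341.7), np.float64(255.4)), 30, [340, 251, 5, 9])]
red side [((np.float64(309.1), np.float64(258.8)), 173, [304, 241, 10, 32])]
```

View pics/crop1.png

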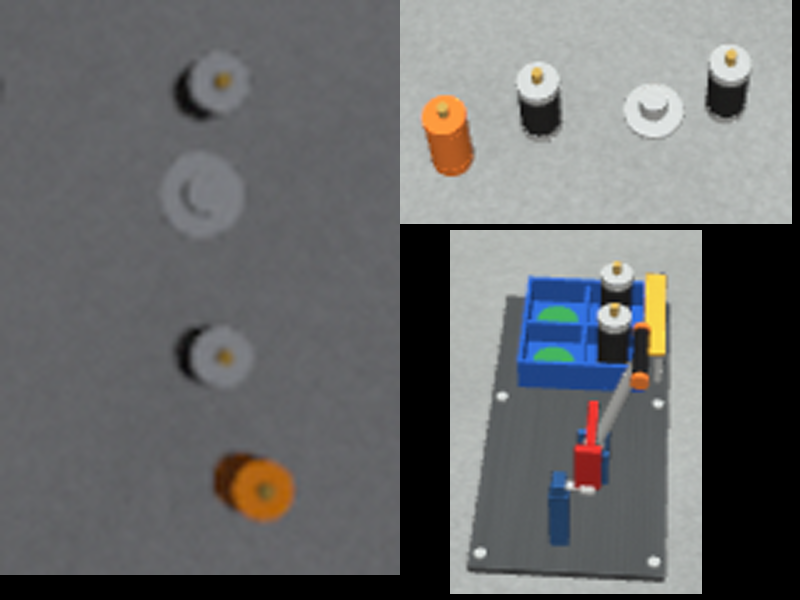

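The crop confirms it. The two black rubber mounts with steel caps and brass studs are the job; the orange one is the decoy, and the low disc between them is yoke_a. The plate fit and green discs agree to about 1 mm: station origin about (0.515, 0.064), yaw -0.178.

```bash
cat >> h.py <<'E'
from scipy.spatial.transform import Rotation as Ro
YAW=-.178;O=np.array([.515,.0644])
def st(x,y,z):
    c,s=np.cos(YAW),np.sin(YAW);return np.array([O[0]+c*x-s*y,O[1]+s*x+c*y,z])
def go(p,yaw=np.pi/2+YAW,roll=np.pi):
    o=ctrl.get_obs();R=Ro.from_euler("xyz",o["eef_rot"]);T=Ro.from_euler("xyz",[roll,0,yaw])
    print("t",round(o["time_s"],2),"pos",o["ee_pos"].round(4),"rot",o["eef_rot"].round(3),"F",o["force"].round(1),"grip",round(o["grip_width"],4))
    print(" tool shift mm",(R.inv().apply(np.array(p)-o["ee_pos"])*1e3).round(1)," after-turn axes",(T.inv().apply(np.array(p)-o["ee_pos"])*1e3).round(1)," turn deg",np.degrees((R.inv()*T).as_rotvec()).round(2))
E
python3 - <<'E'
from h import *
for a,b in(((398.9,235.9),(342.6,330.4)),((399.5,291),(273.5,336.7))):
    p,e=tri(a,b);print(p.round(4),e.round(4),plane("top",a,.093).round(4))
for n,p in dict(c1=(-34.5,105.5,17),c2=(-34.5,174.5,17),h0=(64,-50,193),tip=(19,-140,162)).items(): w=st(*[v/1e3 for v in p]);print(n,w.round(4),proj("top",w).round(1),proj("side",w).round(1))
p=tri((399.5,291),(273.5,336.7))[0]
go([p[0],p[1],.16])
E
```

```text
[ 0.5727 -0.2627  0.0809] 0.0019 [ 0.5706 -0.2606  0.093 ]
[ 0.4012 -0.2605  0.0818] 0.0017 [ 0.4006 -0.2586  0.093 ]
c1 [0.4997 0.1743 0.017 ] [261.8 260.8] [295.8 225.4]
c2 [0.5119 0.2423 0.017 ] [240.9 257.2] [297.4 210.6]
h0 [0.5691 0.0039 0.193 ] [313.3 234. ] [326.8 222.9]
tip [ 0.5089 -0.0768  0.162 ] [340.9 255.1] [308.1 254.9]
t 0.1 pos [ 0.219  -0.5042  0.2129] rot [-3.141 -0.     0.41 ] F [-1.1 -0.5  0.2] grip 0.0939
 tool shift mm [ 264.2 -150.9   53.1]  after-turn axes [272.1 136.1  52.9]  turn deg [-5.000e-02 -3.000e-02 -5.632e+01]
```

Request:
play_rows(
  commands=[
    {"az":-7},
    {"az":-7},
    {"az":-7},
    {"az":-7},
    {"az":-7},
  ],
  claw=0.65,
)

```text
validation failed for argument at $.co...
```

Request:
play_rows(
  commands=[
    {"az":-7},
    {"az":-7},
    {"az":-7},
    {"dx":0.03,"dy":0.015},
    {"dx":0.03,"dy":0.015},
  ],
)

```text
validation failed for argument at $.co...
```

Request:
play_rows(
  commands=[
    {"dx":0.03,"dy":0.015},
    {"dx":0.03,"dy":0.015},
    {"dx":0.03,"dy":0.015},
    {"dx":0.03,"dy":0.015},
    {"dx":0.03,"dy":0.015},
  ],
)

```text
validation failed for argument at $.co...
```

```bash
python3 -c "
from h import *
go([.4008,-.259,.16])"
```

```text
t 0.1 pos [ 0.219  -0.5042  0.2129] rot [-3.141 -0.     0.41 ] F [-1.1 -0.5  0.2] grip 0.0939
 tool shift mm [ 264.4 -152.5   53.1]  after-turn axes [273.6 135.5  52.9]  turn deg [-5.000e-02 -3.000e-02 -5.632e+01]
```

All six keys are needed in each row.

Request:
play_rows(
  commands=[
    {"dx":0,"dy":0,"dz":0,"ax":0,"ay":0,"az":-7},
    {"dx":0,"dy":0,"dz":0,"ax":0,"ay":0,"az":-7},
    {"dx":0,"dy":0,"dz":0,"ax":0,"ay":0,"az":-7},
    {"dx":0,"dy":0,"dz":0,"ax":0,"ay":0,"az":-7},
    {"dx":0,"dy":0,"dz":0,"ax":0,"ay":0,"az":-7},
  ],
  claw=0.65,
)

```text
time_s: 0.52
ee_pos: [0.2188, -0.5035, 0.2112]
eef_rot: [-3.138, -0.003, 1.033]
force: [0.6, 0.4, -0.2]
grip_width: 0.0643
```

Request:
play_rows(
  commands=[
    {"dx":0,"dy":0,"dz":0,"ax":0,"ay":0,"az":-7},
    {"dx":0,"dy":0,"dz":0,"ax":0,"ay":0,"az":-7},
    {"dx":0,"dy":0,"dz":0,"ax":0,"ay":0,"az":-7},
    {"dx":0.03,"dy":0.015,"dz":0,"ax":0,"ay":0,"az":0},
    {"dx":0.03,"dy":0.015,"dz":0,"ax":0,"ay":0,"az":0},
  ],
)

```text
time_s: 0.93
ee_pos: [0.2557, -0.45, 0.2089]
eef_rot: [-3.137, -0.007, 1.415]
force: [0.4, -0.6, 0.3]
grip_width: 0.0613
```

Request:
play_rows(
  commands=[
    {"dx":0.03,"dy":0.015,"dz":0,"ax":0,"ay":0,"az":0},
    {"dx":0.03,"dy":0.015,"dz":0,"ax":0,"ay":0,"az":0},
    {"dx":0.03,"dy":0.015,"dz":0,"ax":0,"ay":0,"az":0},
    {"dx":0.03,"dy":0.015,"dz":0,"ax":0,"ay":0,"az":0},
    {"dx":0.03,"dy":0.015,"dz":0,"ax":0,"ay":0,"az":0},
  ],
)

```text
time_s: 1.35
ee_pos: [0.3552, -0.3067, 0.2081]
eef_rot: [-3.135, -0.009, 1.412]
force: [0.2, -0.1, -0.2]
grip_width: 0.0613
```

```bash
python3 -c "
from h import *
go([.4008,-.259,.16])"
```

```text
t 1.35 pos [ 0.3552 -0.3067  0.2081] rot [-3.135 -0.009  1.412] F [ 0.2 -0.1 -0.2] grip 0.0613
 tool shift mm [53.8 37.9 48.3]  after-turn axes [55.  36.5 48.1]  turn deg [-0.4  -0.53  1.13]
```

Request:
play_rows(
  commands=[
    {"dx":0.018,"dy":0.012,"dz":0,"ax":-0.4,"ay":-0.5,"az":1.1},
    {"dx":0.018,"dy":0.012,"dz":0,"ax":0,"ay":0,"az":0},
    {"dx":0.018,"dy":0.012,"dz":0.01,"ax":0,"ay":0,"az":0},
    {"dx":0,"dy":0,"dz":0.02,"ax":0,"ay":0,"az":0},
    {"dx":0,"dy":0,"dz":0.01,"ax":0,"ay":0,"az":0},
  ],
)

```text
time_s: 1.77
ee_pos: [0.405, -0.2517, 0.1686]
eef_rot: [3.138, 0.0, 1.399]
force: [0.2, 0.1, 0.2]
grip_width: 0.0608
```

```bash
python3 -c "
from h import *
go([.4008,-.259,.058])
t=viewer.camera('top');s=viewer.camera('side')
cv2.imwrite('pics/c2.png',np.vstack([cv2.resize(a,None,fx=3.6,fy=3.6)[:,:,::-1] for a in (t[240:320,310:480],s[285:365,190:360])]))"
```

```text
t 1.77 pos [ 0.405  -0.2517  0.1686] rot [3.138 0.    1.399] F [0.2 0.1 0.2] grip 0.0608
 tool shift mm [ -7.8  -3.3 110.5]  after-turn axes [ -7.9  -2.9 110.6]  turn deg [0.2  0.02 0.34]
```

View pics/c2.png

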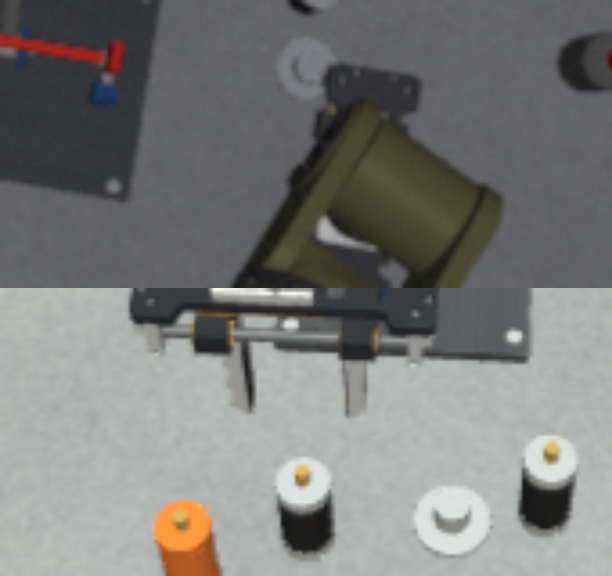

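The side view shows the open fingers straddling the near mount (crop (303,475)), with the decoy clear of them. I'll correct about 8 mm and go down.

Request:
play_rows(
  commands=[
    {"dx":-0.008,"dy":-0.003,"dz":0,"ax":0.2,"ay":0,"az":0},
    {"dx":0,"dy":0,"dz":0.025,"ax":0,"ay":0,"az":0},
    {"dx":0,"dy":0,"dz":0.02,"ax":0,"ay":0,"az":0},
    {"dx":0,"dy":0,"dz":0,"ax":0,"ay":0,"az":0},
    {"dx":0,"dy":0,"dz":0,"ax":0,"ay":0,"az":0},
  ],
)

```text
time_s: 2.28
ee_pos: [0.3989, -0.2652, 0.1269]
eef_rot: [3.139, 0.003, 1.394]
force: [0.2, -0.4, 1.3]
grip_width: 0.0611
```

```bash
python3 -c "
from h import *
go([.4008,-.259,.054])"
```

```text
t 2.28 pos [ 0.3989 -0.2652  0.1269] rot [3.139e+00 3.000e-03 1.394e+00] F [ 0.2 -0.4  1.3] grip 0.0611
 tool shift mm [ 6.6  0.7 72.9]  after-turn axes [ 6.4  0.8 72.9]  turn deg [0.13 0.15 0.05]
```

Request:
play_rows(
  commands=[
    {"dx":0.006,"dy":0.001,"dz":0,"ax":0,"ay":0,"az":0},
    {"dx":0,"dy":0,"dz":0.025,"ax":0,"ay":0,"az":0},
    {"dx":0,"dy":0,"dz":0.025,"ax":0,"ay":0,"az":0},
    {"dx":0,"dy":0,"dz":0.02,"ax":0,"ay":0,"az":0},
    {"dx":0,"dy":0,"dz":0,"ax":0,"ay":0,"az":0},
  ],
)

```text
time_s: 2.7
ee_pos: [0.404, -0.2626, 0.0627]
eef_rot: [3.129, 0.008, 1.391]
force: [-0.8, -0.4, -1.1]
grip_width: 0.061
```

```bash
python3 -c "
from h import *
go([.4008,-.259,.054])"
```

```text
t 2.7 pos [ 0.404  -0.2626  0.0627] rot [3.129 0.008 1.391] F [-0.8 -0.4 -1.1] grip 0.061
 tool shift mm [ 3.1 -3.9  8.6]  after-turn axes [ 3.  -3.8  8.7]  turn deg [ 0.72  0.45 -0.11]
```

Request:
play_rows(
  commands=[
    {"dx":0.003,"dy":-0.004,"dz":0.008,"ax":0.7,"ay":0.4,"az":0},
    {"dx":0,"dy":0,"dz":0,"ax":0,"ay":0,"az":0},
    {"dx":0,"dy":0,"dz":0,"ax":0,"ay":0,"az":0},
    {"dx":0,"dy":0,"dz":0,"ax":0,"ay":0,"az":0},
    {"dx":0,"dy":0,"dz":0,"ax":0,"ay":0,"az":0},
  ],
)

```text
time_s: 3.12
ee_pos: [0.4026, -0.26, 0.0598]
eef_rot: [3.137, 0.003, 1.391]
force: [0.4, -0.2, -0.7]
grip_width: 0.0613
```

Request:
play_rows(
  commands=[
    {"dx":0,"dy":0,"dz":0,"ax":0,"ay":0,"az":0},
    {"dx":0,"dy":0,"dz":0,"ax":0,"ay":0,"az":0},
    {"dx":0,"dy":0,"dz":0,"ax":0,"ay":0,"az":0},
    {"dx":0,"dy":0,"dz":0,"ax":0,"ay":0,"az":0},
    {"dx":0,"dy":0,"dz":0,"ax":0,"ay":0,"az":0},
  ],
  claw=0.2,
  squeeze=25,
)

```text
time_s: 3.53
ee_pos: [0.4032, -0.2605, 0.0616]
eef_rot: [3.135, 0.004, 1.391]
force: [-0.2, -0.5, -0.1]
grip_width: 0.0377
```

```bash
python3 -c "
from h import *
go([.4008,-.259,.054])"
```

```text
t 3.53 pos [ 0.4032 -0.2605  0.0616] rot [3.135 0.004 1.391] F [-0.2 -0.5 -0.1] grip 0.0377
 tool shift mm [ 1.1 -2.7  7.5]  after-turn axes [ 1.1 -2.6  7.6]  turn deg [ 0.41  0.24 -0.11]
```

Request:
play_rows(
  commands=[
    {"dx":0,"dy":0,"dz":-0.02,"ax":0,"ay":0,"az":0},
    {"dx":0,"dy":0,"dz":-0.035,"ax":0,"ay":0,"az":0},
    {"dx":0,"dy":0,"dz":-0.035,"ax":0,"ay":0,"az":0},
    {"dx":0,"dy":0,"dz":-0.03,"ax":0.4,"ay":0.2,"az":0},
    {"dx":0.015,"dy":0,"dz":-0.01,"ax":0,"ay":0,"az":0},
  ],
)

```text
time_s: 3.95
ee_pos: [0.4026, -0.2445, 0.1926]
eef_rot: [-3.132, -0.004, 1.389]
force: [0.2, 0.3, -1.5]
grip_width: 0.0375
```

Request:
play_rows(
  commands=[
    {"dx":0.025,"dy":0,"dz":0,"ax":0,"ay":0,"az":0},
    {"dx":0.03,"dy":0,"dz":0,"ax":0,"ay":0,"az":0},
    {"dx":0.03,"dy":0,"dz":0,"ax":0,"ay":0,"az":0},
    {"dx":0.03,"dy":0,"dz":0,"ax":0,"ay":0,"az":0},
    {"dx":0.03,"dy":0,"dz":0,"ax":0,"ay":0,"az":0},
  ],
)

```text
time_s: 4.37
ee_pos: [0.4295, -0.0996, 0.1963]
eef_rot: [-3.137, -0.002, 1.383]
force: [0.2, -0.1, -1.6]
grip_width: 0.0375
```

Request:
play_rows(
  commands=[
    {"dx":0.03,"dy":0,"dz":0,"ax":0,"ay":0,"az":0},
    {"dx":0.03,"dy":0,"dz":0,"ax":0,"ay":0,"az":0},
    {"dx":0.03,"dy":0,"dz":0,"ax":0,"ay":0,"az":0},
    {"dx":0.03,"dy":0,"dz":0,"ax":0,"ay":0,"az":0},
    {"dx":0.03,"dy":0,"dz":0,"ax":0,"ay":0,"az":0},
  ],
)

```text
time_s: 4.78
ee_pos: [0.4567, 0.0554, 0.1959]
eef_rot: [-3.135, -0.002, 1.382]
force: [0.8, -0.2, -1.7]
grip_width: 0.0374
```

```bash
python3 -c "
from h import *
go(st(-.0345,.1745,.19))"
```

```text
t 4.78 pos [0.4567 0.0554 0.1959] rot [-3.135e+00 -2.000e-03  1.382e+00] F [ 0.8 -0.2 -1.7] grip 0.0374
 tool shift mm [193.9  19.3   6.1]  after-turn axes [193.7  21.3   5.9]  turn deg [-0.38 -0.1  -0.62]
```

Request:
play_rows(
  commands=[
    {"dx":0.03,"dy":0.004,"dz":0,"ax":-0.4,"ay":0,"az":-0.6},
    {"dx":0.03,"dy":0.004,"dz":0,"ax":0,"ay":0,"az":0},
    {"dx":0.03,"dy":0.004,"dz":0,"ax":0,"ay":0,"az":0},
    {"dx":0.03,"dy":0.004,"dz":0,"ax":0,"ay":0,"az":0},
    {"dx":0.03,"dy":0.004,"dz":0,"ax":0,"ay":0,"az":0},
  ],
)

```text
time_s: 5.2
ee_pos: [0.5025, 0.2077, 0.195]
eef_rot: [-3.14, -0.001, 1.394]
force: [0.2, -0.2, -2.2]
grip_width: 0.0373
```

Request:
play_rows(
  commands=[
    {"dx":0.025,"dy":0,"dz":0,"ax":0,"ay":0,"az":0},
    {"dx":0.01,"dy":0,"dz":0,"ax":0,"ay":0,"az":0},
    {"dx":0,"dy":0,"dz":0,"ax":0,"ay":0,"az":0},
    {"dx":0,"dy":0,"dz":0,"ax":0,"ay":0,"az":0},
    {"dx":0,"dy":0,"dz":0,"ax":0,"ay":0,"az":0},
  ],
)

```text
time_s: 5.62
ee_pos: [0.5081, 0.247, 0.1923]
eef_rot: [-3.136, 0.001, 1.399]
force: [0.4, -0.1, -2.6]
grip_width: 0.0376
```

```bash
python3 -c "
from h import *
go(st(-.0345,.1745,.0786))"
```

```text
t 5.62 pos [0.5081 0.247  0.1923] rot [-3.136e+00  1.000e-03  1.399e+00] F [ 0.4 -0.1 -2.6] grip 0.0376
 tool shift mm [ -3.8   5.2 113.6]  after-turn axes [ -4.    4.6 113.7]  turn deg [-0.31  0.08  0.33]
```

Request:
play_rows(
  commands=[
    {"dx":-0.004,"dy":0.005,"dz":0,"ax":-0.3,"ay":0,"az":0.3},
    {"dx":0,"dy":0,"dz":0.02,"ax":0,"ay":0,"az":0},
    {"dx":0,"dy":0,"dz":0.025,"ax":0,"ay":0,"az":0},
    {"dx":0,"dy":0,"dz":0,"ax":0,"ay":0,"az":0},
    {"dx":0,"dy":0,"dz":0,"ax":0,"ay":0,"az":0},
  ],
)

```text
time_s: 6.03
ee_pos: [0.5142, 0.2356, 0.1485]
eef_rot: [3.137, 0.0, 1.386]
force: [0.5, 0.4, -1.5]
grip_width: 0.0374
```

```bash
python3 -c "
from h import *
go(st(-.0345,.1745,.0786))
s=viewer.camera('side');cv2.imwrite('pics/c3.png',cv2.resize(s[140:290,230:380],None,fx=4,fy=4)[:,:,::-1])"
```

```text
t 6.03 pos [0.5142 0.2356 0.1485] rot [3.137 0.    1.386] F [ 0.5  0.4 -1.5] grip 0.0374
 tool shift mm [ 6.1 -3.8 69.9]  after-turn axes [ 6.1 -3.4 69.9]  turn deg [ 0.25  0.02 -0.36]
```

View pics/c3.png

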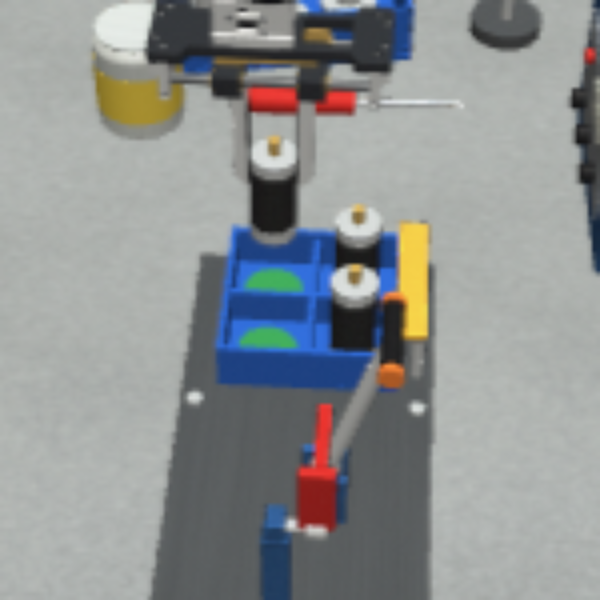

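The view shows the mount hanging upright above the far-left empty cell (disc at crop (273,280)). I'll correct and lower.

Request:
play_rows(
  commands=[
    {"dx":0.005,"dy":-0.003,"dz":0,"ax":0.2,"ay":0,"az":-0.3},
    {"dx":0,"dy":0,"dz":0.015,"ax":0,"ay":0,"az":0},
    {"dx":0,"dy":0,"dz":0.015,"ax":0,"ay":0,"az":0},
    {"dx":0,"dy":0,"dz":0,"ax":0,"ay":0,"az":0},
    {"dx":0,"dy":0,"dz":0,"ax":0,"ay":0,"az":0},
  ],
)

```text
time_s: 6.5
ee_pos: [0.5144, 0.242, 0.1246]
eef_rot: [3.134, -0.004, 1.391]
force: [0.3, 0.2, -1.7]
grip_width: 0.0372
```

```bash
python3 -c "
from h import *
go(st(-.0345,.1745,.0786))"
```

```text
t 6.5 pos [0.5144 0.242  0.1246] rot [ 3.134 -0.004  1.391] F [ 0.3  0.2 -1.7] grip 0.0372
 tool shift mm [-0.3 -2.8 45.9]  after-turn axes [-0.1 -2.4 46. ]  turn deg [ 0.42 -0.23 -0.09]
```

Request:
play_rows(
  commands=[
    {"dx":0,"dy":-0.002,"dz":0.015,"ax":0.4,"ay":-0.2,"az":0},
    {"dx":0,"dy":0,"dz":0.015,"ax":0,"ay":0,"az":0},
    {"dx":0,"dy":0,"dz":0.01,"ax":0,"ay":0,"az":0},
    {"dx":0,"dy":0,"dz":0,"ax":0,"ay":0,"az":0},
    {"dx":0,"dy":0,"dz":0,"ax":0,"ay":0,"az":0},
  ],
)

```text
time_s: 6.92
ee_pos: [0.5136, 0.2435, 0.0853]
eef_rot: [3.138, -0.003, 1.392]
force: [-0.6, 0.6, -1.6]
grip_width: 0.0376
```

```bash
python3 -c "
from h import *
go(st(-.0345,.1745,.0786))"
```

```text
t 6.92 pos [0.5136 0.2435 0.0853] rot [ 3.138e+00 -3.000e-03  1.392e+00] F [-0.6  0.6 -1.6] grip 0.0376
 tool shift mm [-1.5 -1.4  6.7]  after-turn axes [-1.5 -1.4  6.7]  turn deg [ 0.18 -0.16 -0.05]
```

Request:
play_rows(
  commands=[
    {"dx":0,"dy":0,"dz":0.004,"ax":0.2,"ay":-0.2,"az":0},
    {"dx":0,"dy":0,"dz":0.004,"ax":0,"ay":0,"az":0},
    {"dx":0,"dy":0,"dz":0.003,"ax":0,"ay":0,"az":0},
    {"dx":0,"dy":0,"dz":0.003,"ax":0,"ay":0,"az":0},
    {"dx":0,"dy":0,"dz":0.002,"ax":0,"ay":0,"az":0},
  ],
)

```text
time_s: 7.33
ee_pos: [0.5151, 0.2461, 0.0781]
eef_rot: [3.138, -0.005, 1.392]
force: [-9.7, -1.7, 13.0]
grip_width: 0.0376
```

Request:
play_rows(
  commands=[
    {"dx":0,"dy":0,"dz":-0.001,"ax":0,"ay":0,"az":0},
    {"dx":0,"dy":0,"dz":0,"ax":0,"ay":0,"az":0},
    {"dx":0,"dy":0,"dz":0,"ax":0,"ay":0,"az":0},
    {"dx":0,"dy":0,"dz":0,"ax":0,"ay":0,"az":0},
    {"dx":0,"dy":0,"dz":0,"ax":0,"ay":0,"az":0},
  ],
  claw=0.56,
)

```text
time_s: 7.75
ee_pos: [0.5163, 0.2467, 0.0812]
eef_rot: [3.134, -0.007, 1.392]
force: [0.5, -0.7, -0.7]
grip_width: 0.0524
```

Request:
play_rows(
  commands=[
    {"dx":0,"dy":0,"dz":-0.015,"ax":0,"ay":0,"az":0},
    {"dx":0,"dy":0,"dz":-0.025,"ax":0,"ay":0,"az":0},
    {"dx":0,"dy":0,"dz":-0.03,"ax":0,"ay":0,"az":0},
    {"dx":0,"dy":0,"dz":-0.03,"ax":0,"ay":0,"az":0},
    {"dx":-0.015,"dy":0,"dz":-0.01,"ax":0,"ay":0,"az":0},
  ],
)

```text
time_s: 8.17
ee_pos: [0.5113, 0.2315, 0.1907]
eef_rot: [3.141, -0.003, 1.393]
force: [0.2, 0.7, 0.4]
grip_width: 0.0527
```

Request:
play_rows(
  commands=[
    {"dx":-0.03,"dy":0,"dz":0,"ax":0,"ay":0,"az":0},
    {"dx":-0.03,"dy":0,"dz":0,"ax":0,"ay":0,"az":0},
    {"dx":-0.03,"dy":0,"dz":0,"ax":0,"ay":0,"az":0},
    {"dx":-0.03,"dy":0,"dz":0,"ax":0,"ay":0,"az":0},
    {"dx":-0.03,"dy":0,"dz":0,"ax":0,"ay":0,"az":0},
  ],
)

```text
time_s: 8.58
ee_pos: [0.4849, 0.0814, 0.1932]
eef_rot: [3.135, -0.006, 1.399]
force: [1.0, 0.5, 0.7]
grip_width: 0.0527
```

```bash
python3 -c "
from h import *
go([.571,-.261,.2])
s=viewer.camera('side');cv2.imwrite('pics/c4.png',cv2.resize(s[150:300,230:380],None,fx=3.5,fy=3.5)[:,:,::-1])"
```

```text
t 8.58 pos [0.4849 0.0814 0.1932] rot [ 3.135 -0.006  1.399] F [1.  0.5 0.7] grip 0.0527
 tool shift mm [-322.5  143.6   -7.7]  after-turn axes [-321.7  145.4   -6.8]  turn deg [ 0.35 -0.32  0.33]
```

View pics/c4.png

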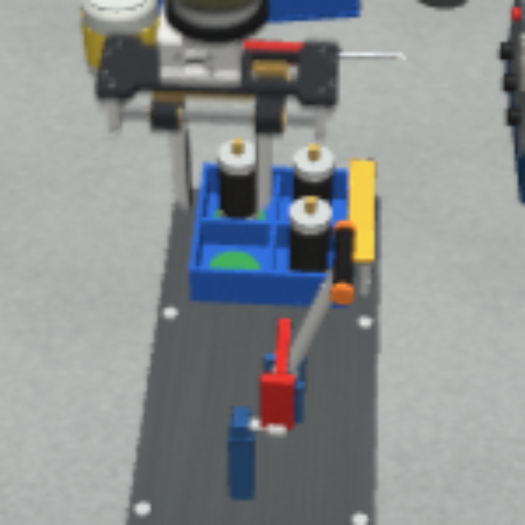

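The first mount stands upright in its cell (crop (237,185)). Next is the second mount.

Request:
play_rows(
  commands=[
    {"dx":-0.032,"dy":0,"dz":-0.005,"ax":0.3,"ay":-0.3,"az":0.3},
    {"dx":-0.032,"dy":0,"dz":-0.002,"ax":0,"ay":0,"az":0},
    {"dx":-0.032,"dy":0,"dz":0,"ax":0,"ay":0,"az":0},
    {"dx":-0.032,"dy":0,"dz":0,"ax":0,"ay":0,"az":0},
    {"dx":-0.032,"dy":0,"dz":0,"ax":0,"ay":0,"az":0},
  ],
  claw=0.65,
)

```text
time_s: 9.05
ee_pos: [0.4542, -0.0844, 0.2002]
eef_rot: [3.141, 0.001, 1.394]
force: [0.2, 0.1, -0.4]
grip_width: 0.0609
```

Request:
play_rows(
  commands=[
    {"dx":-0.032,"dy":0,"dz":0,"ax":0,"ay":0,"az":0},
    {"dx":-0.032,"dy":0.015,"dz":0,"ax":0,"ay":0,"az":0},
    {"dx":-0.032,"dy":0.03,"dz":0,"ax":0,"ay":0,"az":0},
    {"dx":-0.02,"dy":0.03,"dz":0,"ax":0,"ay":0,"az":0},
    {"dx":-0.01,"dy":0.03,"dz":0,"ax":0,"ay":0,"az":0},
  ],
)

```text
time_s: 9.47
ee_pos: [0.5313, -0.2352, 0.2015]
eef_rot: [3.139, 0.002, 1.389]
force: [-0.2, 0.1, 1.0]
grip_width: 0.0612
```

Request:
play_rows(
  commands=[
    {"dx":0,"dy":0.02,"dz":0,"ax":0,"ay":0,"az":0},
    {"dx":0,"dy":0.01,"dz":0,"ax":0,"ay":0,"az":0},
    {"dx":0,"dy":0,"dz":0.01,"ax":0,"ay":0,"az":0},
    {"dx":0,"dy":0,"dz":0.01,"ax":0,"ay":0,"az":0},
    {"dx":0,"dy":0,"dz":0,"ax":0,"ay":0,"az":0},
  ],
)

```text
time_s: 9.88
ee_pos: [0.5639, -0.2451, 0.1762]
eef_rot: [3.141, 0.002, 1.385]
force: [0.6, -0.1, -0.9]
grip_width: 0.0613
```

```bash
python3 -c "
from h import *
go([.571,-.261,.054])"
```

```text
t 9.88 pos [ 0.5639 -0.2451  0.1762] rot [3.141e+00 2.000e-03 1.385e+00] F [ 0.6 -0.1 -0.9] grip 0.0613
 tool shift mm [-14.1   9.9 122.2]  after-turn axes [-14.4   9.8 122.2]  turn deg [ 0.03  0.09 -0.45]
```

Request:
play_rows(
  commands=[
    {"dx":-0.013,"dy":0.009,"dz":0,"ax":0,"ay":0,"az":-0.4},
    {"dx":0,"dy":0,"dz":0.02,"ax":0,"ay":0,"az":0},
    {"dx":0,"dy":0,"dz":0.02,"ax":0,"ay":0,"az":0},
    {"dx":0,"dy":0,"dz":0,"ax":0,"ay":0,"az":0},
    {"dx":0,"dy":0,"dz":0,"ax":0,"ay":0,"az":0},
  ],
)

```text
time_s: 10.3
ee_pos: [0.5674, -0.2582, 0.1346]
eef_rot: [-3.141, 0.001, 1.393]
force: [0.6, -0.0, -0.2]
grip_width: 0.0614
```

```bash
python3 -c "
from h import *
go([.571,-.261,.054])"
```

```text
t 10.3 pos [ 0.5674 -0.2582  0.1346] rot [-3.141e+00  1.000e-03  1.393e+00] F [ 0.6 -0.  -0.2] grip 0.0614
 tool shift mm [-2.   4.1 80.6]  after-turn axes [-2.1  4.  80.6]  turn deg [-0.06  0.07  0.04]
```

Request:
play_rows(
  commands=[
    {"dx":-0.002,"dy":0.004,"dz":0.02,"ax":0,"ay":0,"az":0},
    {"dx":0,"dy":0,"dz":0.025,"ax":0,"ay":0,"az":0},
    {"dx":0,"dy":0,"dz":0.02,"ax":0,"ay":0,"az":0},
    {"dx":0,"dy":0,"dz":0.01,"ax":0,"ay":0,"az":0},
    {"dx":0,"dy":0,"dz":0,"ax":0,"ay":0,"az":0},
  ],
)

```text
time_s: 10.72
ee_pos: [0.572, -0.2609, 0.0643]
eef_rot: [3.135, 0.004, 1.394]
force: [0.6, 0.6, -0.7]
grip_width: 0.0611
```

```bash
python3 -c "
from h import *
go([.571,-.261,.056])"
```

```text
t 10.72 pos [ 0.572  -0.2609  0.0643] rot [3.135 0.004 1.394] F [ 0.6  0.6 -0.7] grip 0.0611
 tool shift mm [-0.3 -1.   8.3]  after-turn axes [-0.3 -1.   8.3]  turn deg [0.37 0.2  0.09]
```

Request:
play_rows(
  commands=[
    {"dx":0,"dy":-0.001,"dz":0.006,"ax":0.4,"ay":0.2,"az":0},
    {"dx":0,"dy":0,"dz":0,"ax":0,"ay":0,"az":0},
    {"dx":0,"dy":0,"dz":0,"ax":0,"ay":0,"az":0},
    {"dx":0,"dy":0,"dz":0,"ax":0,"ay":0,"az":0},
    {"dx":0,"dy":0,"dz":0,"ax":0,"ay":0,"az":0},
  ],
)

```text
time_s: 11.13
ee_pos: [0.5726, -0.2613, 0.0633]
eef_rot: [3.137, 0.001, 1.395]
force: [0.1, 0.1, 0.2]
grip_width: 0.0612
```

Request:
play_rows(
  commands=[
    {"dx":0,"dy":0,"dz":0,"ax":0,"ay":0,"az":0},
    {"dx":0,"dy":0,"dz":0,"ax":0,"ay":0,"az":0},
    {"dx":0,"dy":0,"dz":0,"ax":0,"ay":0,"az":0},
    {"dx":0,"dy":0,"dz":0,"ax":0,"ay":0,"az":0},
    {"dx":0,"dy":0,"dz":0,"ax":0,"ay":0,"az":0},
  ],
  claw=0.2,
  squeeze=25,
)

```text
time_s: 11.55
ee_pos: [0.5731, -0.2617, 0.0649]
eef_rot: [3.135, 0.002, 1.395]
force: [1.0, 0.4, -1.7]
grip_width: 0.0376
```

Request:
play_rows(
  commands=[
    {"dx":0,"dy":0,"dz":-0.02,"ax":0.3,"ay":0,"az":0},
    {"dx":0,"dy":0,"dz":-0.035,"ax":0,"ay":0,"az":0},
    {"dx":0,"dy":0,"dz":-0.035,"ax":0,"ay":0,"az":0},
    {"dx":0,"dy":-0.01,"dz":-0.03,"ax":0,"ay":0,"az":0},
    {"dx":0,"dy":-0.025,"dz":-0.01,"ax":0,"ay":0,"az":0},
  ],
)

```text
time_s: 11.97
ee_pos: [0.5374, -0.254, 0.1932]
eef_rot: [-3.131, -0.002, 1.395]
force: [-0.9, -0.9, -2.5]
grip_width: 0.037
```

Request:
play_rows(
  commands=[
    {"dx":0,"dy":-0.03,"dz":0,"ax":0,"ay":0,"az":0},
    {"dx":0,"dy":-0.03,"dz":0,"ax":0,"ay":0,"az":0},
    {"dx":0.01,"dy":-0.03,"dz":0,"ax":0,"ay":0,"az":0},
    {"dx":0.025,"dy":-0.015,"dz":0,"ax":0,"ay":0,"az":0},
    {"dx":0.03,"dy":0,"dz":0,"ax":0,"ay":0,"az":0},
  ],
)

```text
time_s: 12.38
ee_pos: [0.4378, -0.1721, 0.196]
eef_rot: [-3.133, 0.0, 1.391]
force: [0.5, 0.5, -2.9]
grip_width: 0.0375
```

```bash
python3 -c "
from h import *
go(st(-.0345,.1055,.2))"
```

```text
t 12.38 pos [ 0.4378 -0.1721  0.196 ] rot [-3.133  0.     1.391] F [ 0.5  0.5 -2.9] grip 0.0375
 tool shift mm [351.9  -1.2  -4.1]  after-turn axes [351.9  -0.4  -4. ]  turn deg [-0.51  0.01 -0.13]
```

Request:
play_rows(
  commands=[
    {"dx":0.032,"dy":-0.001,"dz":-0.003,"ax":-0.5,"ay":0,"az":0},
    {"dx":0.032,"dy":0,"dz":0,"ax":0,"ay":0,"az":0},
    {"dx":0.032,"dy":0,"dz":0,"ax":0,"ay":0,"az":0},
    {"dx":0.032,"dy":0,"dz":0,"ax":0,"ay":0,"az":0},
    {"dx":0.032,"dy":0,"dz":0,"ax":0,"ay":0,"az":0},
  ],
)

```text
time_s: 12.8
ee_pos: [0.4633, -0.0084, 0.1988]
eef_rot: [-3.141, 0.0, 1.386]
force: [1.0, -0.5, -3.0]
grip_width: 0.037
```

Request:
play_rows(
  commands=[
    {"dx":0.032,"dy":0,"dz":0,"ax":0,"ay":0,"az":0},
    {"dx":0.032,"dy":0,"dz":0,"ax":0,"ay":0,"az":0},
    {"dx":0.032,"dy":0,"dz":0,"ax":0,"ay":0,"az":0},
    {"dx":0.032,"dy":0,"dz":0,"ax":0,"ay":0,"az":0},
    {"dx":0.025,"dy":0,"dz":0,"ax":0,"ay":0,"az":0},
  ],
)

```text
time_s: 13.22
ee_pos: [0.4902, 0.151, 0.1979]
eef_rot: [-3.139, 0.001, 1.386]
force: [-0.1, -0.7, -2.9]
grip_width: 0.037
```

Request:
play_rows(
  commands=[
    {"dx":0.01,"dy":0,"dz":0,"ax":0,"ay":0,"az":0},
    {"dx":0,"dy":0,"dz":0,"ax":0,"ay":0,"az":0},
    {"dx":0,"dy":0,"dz":0,"ax":0,"ay":0,"az":0},
    {"dx":0,"dy":0,"dz":0,"ax":0,"ay":0,"az":0},
    {"dx":0,"dy":0,"dz":0,"ax":0,"ay":0,"az":0},
  ],
)

```text
time_s: 13.63
ee_pos: [0.4911, 0.1631, 0.1962]
eef_rot: [-3.136, 0.002, 1.39]
force: [-0.9, -0.5, -2.3]
grip_width: 0.0373
```

```bash
python3 -c "
from h import *
go(st(-.0345,.1055,.0819))"
```

```text
t 13.63 pos [0.4911 0.1631 0.1962] rot [-3.136e+00  2.000e-03  1.390e+00] F [-0.9 -0.5 -2.3] grip 0.0373
 tool shift mm [ 12.9   7.1 114.2]  after-turn axes [ 12.6   6.5 114.3]  turn deg [-0.34  0.11 -0.14]
```

Request:
play_rows(
  commands=[
    {"dx":0.012,"dy":0.007,"dz":0,"ax":-0.3,"ay":0,"az":0},
    {"dx":0,"dy":0,"dz":0.02,"ax":0,"ay":0,"az":0},
    {"dx":0,"dy":0,"dz":0.02,"ax":0,"ay":0,"az":0},
    {"dx":0,"dy":0,"dz":0.01,"ax":0,"ay":0,"az":0},
    {"dx":0,"dy":0,"dz":0,"ax":0,"ay":0,"az":0},
  ],
)

```text
time_s: 14.05
ee_pos: [0.5015, 0.1684, 0.1462]
eef_rot: [3.139, 0.001, 1.383]
force: [-0.3, -0.0, -3.5]
grip_width: 0.0372
```

```bash
python3 -c "
from h import *
go(st(-.0345,.1055,.0819))"
```

```text
t 14.05 pos [0.5015 0.1684 0.1462] rot [3.139e+00 1.000e-03 1.383e+00] F [-0.3 -0.  -3.5] grip 0.0372
 tool shift mm [ 5.6 -3.  64.2]  after-turn axes [ 5.6 -2.8 64.3]  turn deg [ 0.16  0.07 -0.54]
```

Request:
play_rows(
  commands=[
    {"dx":0.005,"dy":-0.002,"dz":0.01,"ax":0.2,"ay":0,"az":-0.5},
    {"dx":0,"dy":0,"dz":0.015,"ax":0,"ay":0,"az":0},
    {"dx":0,"dy":0,"dz":0.015,"ax":0,"ay":0,"az":0},
    {"dx":0,"dy":0,"dz":0.01,"ax":0,"ay":0,"az":0},
    {"dx":0,"dy":0,"dz":0,"ax":0,"ay":0,"az":0},
  ],
)

```text
time_s: 14.47
ee_pos: [0.5016, 0.1731, 0.0961]
eef_rot: [3.14, -0.001, 1.391]
force: [-0.7, 0.2, -2.1]
grip_width: 0.0369
```

```bash
python3 -c "
from h import *
go(st(-.0345,.1055,.0819))"
```

```text
t 14.47 pos [0.5016 0.1731 0.0961] rot [ 3.140e+00 -1.000e-03  1.391e+00] F [-0.7  0.2 -2.1] grip 0.0369
 tool shift mm [ 0.9 -2.1 14.2]  after-turn axes [ 0.9 -2.1 14.2]  turn deg [ 0.12 -0.03 -0.08]
```

Request:
play_rows(
  commands=[
    {"dx":0,"dy":-0.002,"dz":0.006,"ax":0,"ay":0,"az":0},
    {"dx":0,"dy":0,"dz":0.005,"ax":0,"ay":0,"az":0},
    {"dx":0,"dy":0,"dz":0.004,"ax":0,"ay":0,"az":0},
    {"dx":0,"dy":0,"dz":0.003,"ax":0,"ay":0,"az":0},
    {"dx":0,"dy":0,"dz":0.003,"ax":0,"ay":0,"az":0},
  ],
)

```text
time_s: 14.88
ee_pos: [0.5027, 0.1748, 0.0809]
eef_rot: [3.131, -0.005, 1.392]
force: [-13.7, -2.2, 38.4]
grip_width: 0.0377
```

Request:
play_rows(
  commands=[
    {"dx":0,"dy":0,"dz":-0.001,"ax":0,"ay":0,"az":0},
    {"dx":0,"dy":0,"dz":0,"ax":0,"ay":0,"az":0},
    {"dx":0,"dy":0,"dz":0,"ax":0,"ay":0,"az":0},
    {"dx":0,"dy":0,"dz":0,"ax":0,"ay":0,"az":0},
    {"dx":0,"dy":0,"dz":0,"ax":0,"ay":0,"az":0},
  ],
  claw=0.56,
)

```text
time_s: 15.3
ee_pos: [0.5045, 0.1755, 0.0847]
eef_rot: [3.126, -0.008, 1.392]
force: [0.2, -0.5, -1.1]
grip_width: 0.0524
```

Request:
play_rows(
  commands=[
    {"dx":0,"dy":0,"dz":-0.015,"ax":0.3,"ay":-0.3,"az":0},
    {"dx":0,"dy":0,"dz":-0.03,"ax":0,"ay":0,"az":0},
    {"dx":0,"dy":0,"dz":-0.035,"ax":0,"ay":0,"az":0},
    {"dx":0,"dy":0,"dz":-0.035,"ax":0,"ay":0,"az":0},
    {"dx":0,"dy":0,"dz":-0.03,"ax":0,"ay":0,"az":0},
  ],
)

```text
time_s: 15.72
ee_pos: [0.4999, 0.1743, 0.2273]
eef_rot: [-3.138, 0.004, 1.392]
force: [-0.1, 0.5, -0.4]
grip_width: 0.0528
```

Request:
play_rows(
  commands=[
    {"dx":-0.03,"dy":0,"dz":-0.02,"ax":0,"ay":0,"az":0},
    {"dx":-0.03,"dy":0,"dz":-0.01,"ax":0,"ay":0,"az":0},
    {"dx":-0.03,"dy":0,"dz":0,"ax":0,"ay":0,"az":0},
    {"dx":-0.03,"dy":0,"dz":0,"ax":0,"ay":0,"az":0},
    {"dx":-0.03,"dy":0,"dz":0,"ax":0,"ay":0,"az":0},
  ],
  claw=0,
  squeeze=20,
)

```text
time_s: 16.13
ee_pos: [0.4742, 0.0261, 0.2662]
eef_rot: [3.134, 0.0, 1.399]
force: [0.5, -0.2, -0.1]
grip_width: 0.0226
```

```bash
python3 -c "
from h import *
go(st(.023,-.118,.2))
t=viewer.camera('top');s=viewer.camera('side')
C=np.zeros((600,800,3),np.uint8);C[:525,:400]=cv2.resize(t[200:305,280:360],None,fx=5,fy=5);C[:600,400:]=cv2.resize(s[170:320,260:360],None,fx=4,fy=4)
cv2.imwrite('pics/c5.png',C[:,:,::-1])"
```

```text
t 16.13 pos [0.4742 0.0261 0.2662] rot [3.134 0.    1.399] F [ 0.5 -0.2 -0.1] grip 0.0226
 tool shift mm [-73.4  55.4  66.6]  after-turn axes [-73.1  56.3  66.2]  turn deg [0.44 0.01 0.36]
```

View pics/c5.png

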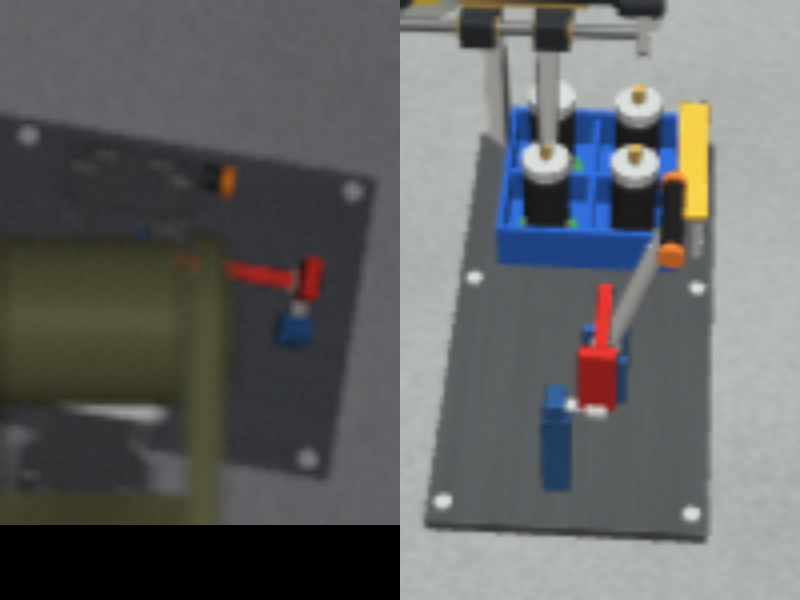

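The view shows all four mounts upright in the crate. The catch is closed with its paddle at crop-top (310,278), which matches the prediction to about 2 mm. Next I put the closed fingers on the paddle's lever side.

Request:
play_rows(
  commands=[
    {"dx":-0.02,"dy":0.015,"dz":0,"ax":0.4,"ay":0,"az":0.4},
    {"dx":-0.02,"dy":0.015,"dz":0,"ax":0,"ay":0,"az":0},
    {"dx":-0.02,"dy":0.015,"dz":0,"ax":0,"ay":0,"az":0},
    {"dx":0,"dy":0,"dz":0,"ax":0,"ay":0,"az":0},
    {"dx":0,"dy":0,"dz":0,"ax":0,"ay":0,"az":0},
  ],
)

```text
time_s: 16.65
ee_pos: [0.509, -0.0449, 0.2657]
eef_rot: [-3.141, 0.0, 1.387]
force: [0.1, -0.3, 1.6]
grip_width: 0.0006
```

```bash
python3 -c "
from h import *
go(st(.023,-.117,.143))"
```

```text
t 16.65 pos [ 0.509  -0.0449  0.2657] rot [-3.141  0.     1.387] F [ 0.1 -0.3  1.6] grip 0.0006
 tool shift mm [ -8.3   9.6 122.7]  after-turn axes [ -8.3   9.6 122.7]  turn deg [-0.01  0.   -0.34]
```

Request:
play_rows(
  commands=[
    {"dx":-0.008,"dy":0.009,"dz":0,"ax":0,"ay":0,"az":-0.3},
    {"dx":0,"dy":0,"dz":0.02,"ax":0,"ay":0,"az":0},
    {"dx":0,"dy":0,"dz":0.02,"ax":0,"ay":0,"az":0},
    {"dx":0,"dy":0,"dz":0.015,"ax":0,"ay":0,"az":0},
    {"dx":0,"dy":0,"dz":0,"ax":0,"ay":0,"az":0},
  ],
)

```text
time_s: 17.07
ee_pos: [0.5184, -0.053, 0.2092]
eef_rot: [3.14, -0.0, 1.397]
force: [0.0, -0.3, 0.1]
grip_width: 0.0002
```

```bash
python3 -c "
from h import *
go(st(.023,-.117,.143))"
```

```text
t 17.07 pos [ 0.5184 -0.053   0.2092] rot [ 3.14  -0.     1.397] F [ 0.  -0.3  0.1] grip 0.0002
 tool shift mm [-2.1 -1.2 66.2]  after-turn axes [-2.1 -1.1 66.2]  turn deg [ 0.11 -0.02  0.23]
```

Request:
play_rows(
  commands=[
    {"dx":-0.001,"dy":0,"dz":0.015,"ax":0,"ay":0,"az":0.2},
    {"dx":0,"dy":0,"dz":0.02,"ax":0,"ay":0,"az":0},
    {"dx":0,"dy":0,"dz":0.02,"ax":0,"ay":0,"az":0},
    {"dx":0,"dy":0,"dz":0.008,"ax":0,"ay":0,"az":0},
    {"dx":0,"dy":0,"dz":0,"ax":0,"ay":0,"az":0},
  ],
)

```text
time_s: 17.48
ee_pos: [0.5207, -0.0524, 0.1476]
eef_rot: [3.136, -0.0, 1.398]
force: [-0.3, 0.4, 0.5]
grip_width: 0.0007
```

```bash
python3 - <<'E'
from h import *
go(st(.023,-.117,.143))
# station coordinates of TCP
def inv(p):
    d=np.array(p[:2])-O;c,s=np.cos(YAW),np.sin(YAW);return np.array([c*d[0]+s*d[1],-s*d[0]+c*d[1]])*1e3
print(inv(ctrl.get_obs()["ee_pos"]).round(1))
E
```

```text
t 17.48 pos [ 0.5207 -0.0524  0.1476] rot [ 3.136 -0.     1.398] F [-0.3  0.4  0.5] grip 0.0007
 tool shift mm [-3.1 -3.3  4.6]  after-turn axes [-3.1 -3.3  4.6]  turn deg [ 0.33 -0.03  0.28]
[  26.3 -113.9]
```

Request:
play_rows(
  commands=[
    {"dx":-0.013,"dy":-0.002,"dz":0,"ax":0,"ay":0,"az":0},
    {"dx":-0.012,"dy":0,"dz":0,"ax":0,"ay":0,"az":0},
    {"dx":-0.012,"dy":0,"dz":0.002,"ax":0,"ay":0,"az":0},
    {"dx":-0.01,"dy":0,"dz":0.006,"ax":0,"ay":0,"az":0},
    {"dx":0,"dy":0,"dz":0,"ax":0,"ay":0,"az":0},
  ],
)

```text
time_s: 17.9
ee_pos: [0.5123, -0.1, 0.1435]
eef_rot: [3.132, -0.002, 1.401]
force: [-0.3, 1.3, -0.6]
grip_width: 0.0007
```

```bash
cat >> h.py <<'E'
def inv(p):
    d=np.array(p[:2])-O;c,s=np.cos(YAW),np.sin(YAW);return np.append(np.array([c*d[0]+s*d[1],-s*d[0]+c*d[1]]),p[2])*1e3
E
python3 - <<'E'
from h import *
p=inv(ctrl.get_obs()["ee_pos"]);print("corner y",p[1]-8,"tip z",p[2]-8,"x",p[0])
go(st(.023,-.1705,.119))
E
```

```text
corner y -170.29500662967897 tip z 135.54790428956116 x 26.407683008981493
t 17.9 pos [ 0.5123 -0.1     0.1435] rot [ 3.132e+00 -2.000e-03  1.401e+00] F [-0.3  1.3 -0.6] grip 0.0007
 tool shift mm [-8.2 -3.7 24.5]  after-turn axes [-8.2 -3.4 24.5]  turn deg [ 0.56 -0.09  0.45]
```

Request:
play_rows(
  commands=[
    {"dx":-0.005,"dy":-0.003,"dz":0.006,"ax":0.5,"ay":0,"az":0.4},
    {"dx":-0.004,"dy":0,"dz":0.008,"ax":0,"ay":0,"az":0},
    {"dx":-0.003,"dy":0,"dz":0.008,"ax":0,"ay":0,"az":0},
    {"dx":-0.001,"dy":0,"dz":0.006,"ax":0,"ay":0,"az":0},
    {"dx":0,"dy":0,"dz":0.003,"ax":0,"ay":0,"az":0},
  ],
)

```text
time_s: 18.32
ee_pos: [0.5088, -0.115, 0.1148]
eef_rot: [3.134, -0.0, 1.391]
force: [-24.5, 10.6, 75.1]
grip_width: 0.0006
```

```bash
python3 - <<'E'
from h import *
p=inv(ctrl.get_obs()["ee_pos"]);print("corner y",p[1]-8,"tip z",p[2]-8,"x",p[0])
go(st(.023,-.1705,.119))
E
```

```text
corner y -185.71677959449016 tip z 106.76820163567466 x 25.630806977456263
t 18.32 pos [ 0.5088 -0.115   0.1148] rot [ 3.134 -0.     1.391] F [-24.5  10.6  75.1] grip 0.0006
 tool shift mm [ 7.2 -2.6 -4.3]  after-turn axes [ 7.2 -2.6 -4.2]  turn deg [ 0.43 -0.01 -0.07]
```

It is at the stop (75 N), so I back off straight up and look.

Request:
play_rows(
  commands=[
    {"dx":0,"dy":0,"dz":-0.01,"ax":0,"ay":0,"az":0},
    {"dx":0,"dy":0,"dz":-0.025,"ax":0.3,"ay":0,"az":0},
    {"dx":0,"dy":0,"dz":-0.03,"ax":0,"ay":0,"az":0},
    {"dx":0,"dy":0,"dz":-0.035,"ax":0,"ay":0,"az":0},
    {"dx":0,"dy":0,"dz":-0.035,"ax":0,"ay":0,"az":0},
  ],
)

```text
time_s: 18.73
ee_pos: [0.5056, -0.1138, 0.2454]
eef_rot: [-3.129, -0.002, 1.392]
force: [-0.7, 0.6, 0.2]
grip_width: 0.0006
```

Request:
play_rows(
  commands=[
    {"dx":0,"dy":0,"dz":-0.03,"ax":0,"ay":0,"az":0},
    {"dx":0,"dy":0,"dz":-0.02,"ax":0,"ay":0,"az":0},
    {"dx":0,"dy":0,"dz":0,"ax":0,"ay":0,"az":0},
    {"dx":0,"dy":0,"dz":0,"ax":0,"ay":0,"az":0},
    {"dx":0,"dy":0,"dz":0,"ax":0,"ay":0,"az":0},
  ],
  claw=0.5,
)

```text
time_s: 19.15
ee_pos: [0.5075, -0.1138, 0.3009]
eef_rot: [-3.135, -0.001, 1.393]
force: [-0.6, 0.2, -0.3]
grip_width: 0.0302
```

```bash
python3 -c "
from h import *
go(st(.064,-.03,.3))
s=viewer.camera('side')
cv2.imwrite('pics/c6.png',cv2.resize(s[130:330,230:380],None,fx=3,fy=3)[:,:,::-1])"
```

```text
t 19.15 pos [ 0.5075 -0.1138  0.3009] rot [-3.135e+00 -1.000e-03  1.393e+00] F [-0.6  0.2 -0.3] grip 0.0302
 tool shift mm [146.7  39.9   0.8]  after-turn axes [146.7  39.8   0.9]  turn deg [-0.37 -0.05  0.04]
```

View pics/c6.png

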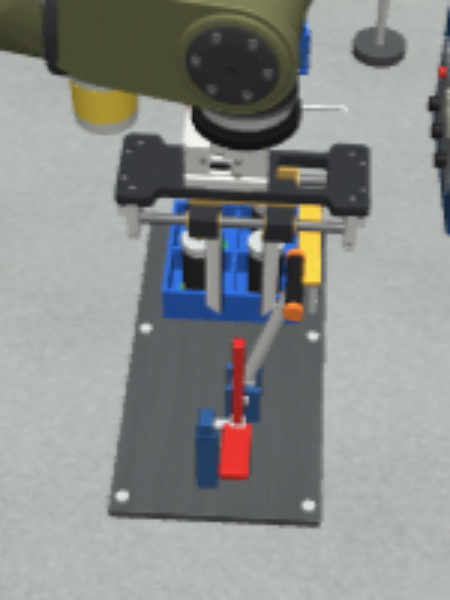

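The catch is fully over: the arm stands up with its top at crop (238,342), and the paddle lies flat at (236,450). The lever is still at rest. Next I grip the handle beside the rod, at station y = -30.

Request:
play_rows(
  commands=[
    {"dx":0.03,"dy":0.009,"dz":0,"ax":-0.4,"ay":0,"az":0},
    {"dx":0.03,"dy":0.009,"dz":0,"ax":0,"ay":0,"az":0},
    {"dx":0.03,"dy":0.009,"dz":0,"ax":0,"ay":0,"az":0},
    {"dx":0.025,"dy":0.008,"dz":0,"ax":0,"ay":0,"az":0},
    {"dx":0.01,"dy":0,"dz":0,"ax":0,"ay":0,"az":0},
  ],
)

```text
time_s: 19.62
ee_pos: [0.5642, 0.0054, 0.292]
eef_rot: [-3.13, 0.0, 1.388]
force: [-0.5, 0.2, -0.8]
grip_width: 0.047
```

Request:
play_rows(
  commands=[
    {"dx":0,"dy":0,"dz":0,"ax":0,"ay":0,"az":0},
    {"dx":0,"dy":0,"dz":0,"ax":0,"ay":0,"az":0},
    {"dx":0,"dy":0,"dz":0,"ax":0,"ay":0,"az":0},
    {"dx":0,"dy":0,"dz":0.01,"ax":0,"ay":0,"az":0},
    {"dx":0,"dy":0,"dz":0,"ax":0,"ay":0,"az":0},
  ],
)

```text
time_s: 20.03
ee_pos: [0.5625, 0.0043, 0.2773]
eef_rot: [-3.124, 0.001, 1.389]
force: [0.1, -0.0, -0.0]
grip_width: 0.0472
```

```bash
python3 -c "
from h import *
go(st(.064,-.03,.182))"
```

```text
t 20.03 pos [0.5625 0.0043 0.2773] rot [-3.124e+00  1.000e-03  1.389e+00] F [ 0.1 -0.  -0. ] grip 0.0472
 tool shift mm [20.9  8.2 95.1]  after-turn axes [20.7  6.6 95.3]  turn deg [-1.    0.08 -0.22]
```

Request:
play_rows(
  commands=[
    {"dx":0.018,"dy":0.006,"dz":0,"ax":-1,"ay":0,"az":-0.2},
    {"dx":0,"dy":0,"dz":0.015,"ax":0,"ay":0,"az":0},
    {"dx":0,"dy":0,"dz":0.015,"ax":0,"ay":0,"az":0},
    {"dx":0,"dy":0,"dz":0,"ax":0,"ay":0,"az":0},
    {"dx":0,"dy":0,"dz":0,"ax":0,"ay":0,"az":0},
  ],
)

```text
time_s: 20.45
ee_pos: [0.571, 0.0172, 0.2462]
eef_rot: [3.14, 0.002, 1.387]
force: [0.5, -0.2, 0.3]
grip_width: 0.047
```

```bash
python3 -c "
from h import *
go(st(.064,-.03,.182))"
```

```text
t 20.45 pos [0.571  0.0172 0.2462] rot [3.140e+00 2.000e-03 1.387e+00] F [ 0.5 -0.2  0.3] grip 0.047
 tool shift mm [ 6.7  0.4 64.2]  after-turn axes [ 6.6  0.5 64.2]  turn deg [ 0.09  0.09 -0.33]
```

Request:
play_rows(
  commands=[
    {"dx":0.006,"dy":0,"dz":0.015,"ax":0,"ay":0,"az":-0.3},
    {"dx":0,"dy":0,"dz":0.02,"ax":0,"ay":0,"az":0},
    {"dx":0,"dy":0,"dz":0.018,"ax":0,"ay":0,"az":0},
    {"dx":0,"dy":0,"dz":0.008,"ax":0,"ay":0,"az":0},
    {"dx":0,"dy":0,"dz":0,"ax":0,"ay":0,"az":0},
  ],
)

```text
time_s: 20.87
ee_pos: [0.5734, 0.0206, 0.188]
eef_rot: [3.134, 0.001, 1.389]
force: [-0.2, 0.4, 0.3]
grip_width: 0.0467
```

```bash
python3 -c "
from h import *
go(st(.064,-.03,.182))
s=viewer.camera('side')
cv2.imwrite('pics/c7.png',cv2.resize(s[170:290,260:380],None,fx=4.5,fy=4.5)[:,:,::-1])"
```

```text
t 20.87 pos [0.5734 0.0206 0.188 ] rot [3.134e+00 1.000e-03 1.389e+00] F [-0.2  0.4  0.3] grip 0.0467
 tool shift mm [ 2.8 -1.3  6. ]  after-turn axes [ 2.8 -1.2  6. ]  turn deg [ 0.45  0.05 -0.21]
```

View pics/c7.png

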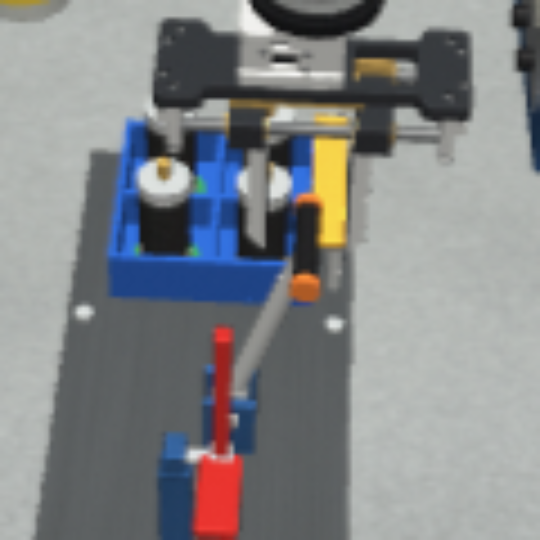

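One finger is on each side of the handle bar (bar from (308,200) to (305,287) in the crop). I'll close.

Request:
play_rows(
  commands=[
    {"dx":0.001,"dy":-0.001,"dz":0.004,"ax":0.4,"ay":0,"az":0},
    {"dx":0,"dy":0,"dz":0.001,"ax":0,"ay":0,"az":0},
    {"dx":0,"dy":0,"dz":0.001,"ax":0,"ay":0,"az":0},
    {"dx":0,"dy":0,"dz":0,"ax":0,"ay":0,"az":0},
    {"dx":0,"dy":0,"dz":0,"ax":0,"ay":0,"az":0},
  ],
  claw=0,
  squeeze=20,
)

```text
time_s: 21.33
ee_pos: [0.5742, 0.0213, 0.1868]
eef_rot: [3.135, -0.0, 1.389]
force: [-0.5, -0.1, -0.2]
grip_width: 0.0169
```

Request:
play_rows(
  commands=[
    {"dx":0,"dy":0,"dz":0,"ax":0,"ay":0,"az":0},
    {"dx":0,"dy":0,"dz":0,"ax":0,"ay":0,"az":0},
    {"dx":0,"dy":0,"dz":0,"ax":0,"ay":0,"az":0},
    {"dx":0,"dy":0,"dz":0,"ax":0,"ay":0,"az":0},
    {"dx":0,"dy":0,"dz":0,"ax":0,"ay":0,"az":0},
  ],
)

```text
time_s: 21.75
ee_pos: [0.5741, 0.0213, 0.1868]
eef_rot: [3.135, 0.0, 1.389]
force: [-0.0, -0.1, -2.5]
grip_width: 0.0154
```

```bash
python3 -c "
from h import *
print(inv(ctrl.get_obs()['ee_pos']))
go(st(.064,-.03,.182))"
```

```text
[ 65.83083033 -31.90889367 186.82645518]
t 21.75 pos [0.5741 0.0213 0.1868] rot [3.135 0.    1.389] F [-0.  -0.1 -2.5] grip 0.0154
 tool shift mm [ 1.9 -1.9  4.8]  after-turn axes [ 1.9 -1.8  4.8]  turn deg [ 0.36  0.   -0.23]
```

Request:
play_rows(
  commands=[
    {"dx":0,"dy":-0.011,"dz":-0.003,"ax":0,"ay":0,"az":0},
    {"dx":0,"dy":-0.011,"dz":-0.002,"ax":0,"ay":0,"az":0},
    {"dx":0,"dy":-0.011,"dz":-0.001,"ax":0,"ay":0,"az":0},
    {"dx":0,"dy":-0.011,"dz":-0.001,"ax":0,"ay":0,"az":0},
    {"dx":0,"dy":-0.011,"dz":0,"ax":0,"ay":0,"az":0},
  ],
)

```text
time_s: 22.17
ee_pos: [0.5241, 0.0303, 0.1958]
eef_rot: [3.119, -0.001, 1.388]
force: [7.8, -2.4, -2.5]
grip_width: 0.0155
```

```bash
python3 -c "
from h import *
print(inv(ctrl.get_obs()['ee_pos']))
go(st(-.0384,-.032,.1815))"
```

```text
[ 15.0424686  -31.96189834 195.82394781]
t 22.17 pos [0.5241 0.0303 0.1958] rot [ 3.119e+00 -1.000e-03  1.388e+00] F [ 7.8 -2.4 -2.5] grip 0.0155
 tool shift mm [ -0.3 -53.7  13.1]  after-turn axes [ -0.  -53.4  14.3]  turn deg [ 1.28 -0.06 -0.29]
```

Request:
play_rows(
  commands=[
    {"dx":0,"dy":-0.011,"dz":0,"ax":0.5,"ay":0,"az":0},
    {"dx":0,"dy":-0.011,"dz":0.001,"ax":0.3,"ay":0,"az":0},
    {"dx":0,"dy":-0.011,"dz":0.002,"ax":0,"ay":0,"az":0},
    {"dx":0,"dy":-0.01,"dz":0.003,"ax":0,"ay":0,"az":0},
    {"dx":0,"dy":-0.006,"dz":0.002,"ax":0,"ay":0,"az":0},
  ],
)

```text
time_s: 22.58
ee_pos: [0.4789, 0.0384, 0.189]
eef_rot: [3.116, -0.002, 1.387]
force: [9.8, -2.8, -4.2]
grip_width: 0.0151
```

```bash
python3 -c "
from h import *
print(inv(ctrl.get_obs()['ee_pos']))
go(st(-.0384,-.032,.1815))"
```

```text
[-30.96288032 -31.95158657 189.00231311]
t 22.58 pos [0.4789 0.0384 0.189 ] rot [ 3.116e+00 -2.000e-03  1.387e+00] F [ 9.8 -2.8 -4.2] grip 0.0151
 tool shift mm [-0.1 -7.6  7.3]  after-turn axes [-0.  -7.4  7.5]  turn deg [ 1.47 -0.11 -0.31]
```

Request:
play_rows(
  commands=[
    {"dx":0,"dy":-0.005,"dz":0.002,"ax":0.3,"ay":0,"az":0},
    {"dx":0,"dy":-0.005,"dz":0.002,"ax":0,"ay":0,"az":0},
    {"dx":0,"dy":-0.004,"dz":0.001,"ax":0,"ay":0,"az":0},
    {"dx":0,"dy":-0.004,"dz":0.001,"ax":0,"ay":0,"az":0},
    {"dx":0,"dy":-0.004,"dz":0.001,"ax":0,"ay":0,"az":0},
  ],
)

```text
time_s: 23.0
ee_pos: [0.4725, 0.0394, 0.1869]
eef_rot: [3.072, -0.005, 1.386]
force: [33.4, -6.2, -15.9]
grip_width: 0.015
```

```bash
python3 -c "
from h import *
print(inv(ctrl.get_obs()['ee_pos']))
go(st(-.0384,-.032,.1815))"
```

```text
[-37.36105426 -32.0751892  186.88603098]
t 23.0 pos [0.4725 0.0394 0.1869] rot [ 3.072 -0.005  1.386] F [ 33.4  -6.2 -15.9] grip 0.015
 tool shift mm [ 0.  -1.4  5.3]  after-turn axes [ 0.1 -1.   5.4]  turn deg [ 4.   -0.29 -0.38]
```

At the stop (33 N against an 8 N spring). I'll hold with a light push and verify.

Request:
play_rows(
  commands=[
    {"dx":0,"dy":-0.003,"dz":0,"ax":0,"ay":0,"az":0},
    {"dx":0,"dy":-0.003,"dz":0,"ax":0,"ay":0,"az":0},
    {"dx":0,"dy":-0.003,"dz":0,"ax":0,"ay":0,"az":0},
    {"dx":0,"dy":-0.003,"dz":0,"ax":0,"ay":0,"az":0},
    {"dx":0,"dy":-0.003,"dz":0,"ax":0,"ay":0,"az":0},
  ],
)

```text
time_s: 23.42
ee_pos: [0.4726, 0.0392, 0.187]
eef_rot: [3.03, -0.009, 1.385]
force: [31.8, -3.8, -20.9]
grip_width: 0.0154
```

Request:
play_rows(
  commands=[
    {"dx":0,"dy":-0.003,"dz":0,"ax":0,"ay":0,"az":0},
    {"dx":0,"dy":-0.003,"dz":0,"ax":0,"ay":0,"az":0},
    {"dx":0,"dy":-0.003,"dz":0,"ax":0,"ay":0,"az":0},
    {"dx":0,"dy":-0.003,"dz":0,"ax":0,"ay":0,"az":0},
    {"dx":0,"dy":-0.003,"dz":0,"ax":0,"ay":0,"az":0},
  ],
)

```text
time_s: 23.83
ee_pos: [0.4727, 0.0393, 0.1867]
eef_rot: [2.989, -0.012, 1.384]
force: [32.1, -4.7, -20.3]
grip_width: 0.0157
```

```bash
python3 -c "
from h import *
s=viewer.camera('side')
for i in range(4): viewer.camera('side')
o=ctrl.get_obs();print(inv(o['ee_pos']),o['force'],o['time_s'],o['eef_rot'])
cv2.imwrite('pics/c8.png',cv2.resize(s[130:330,220:380],None,fx=3,fy=3)[:,:,::-1])"
```

```text
[-37.14821481 -32.25064917 186.71223176] [ 32.678139    -3.90138055 -21.73138385] 24.0833 [ 2.98934977 -0.0120685   1.38382374]
```

View pics/c8.png

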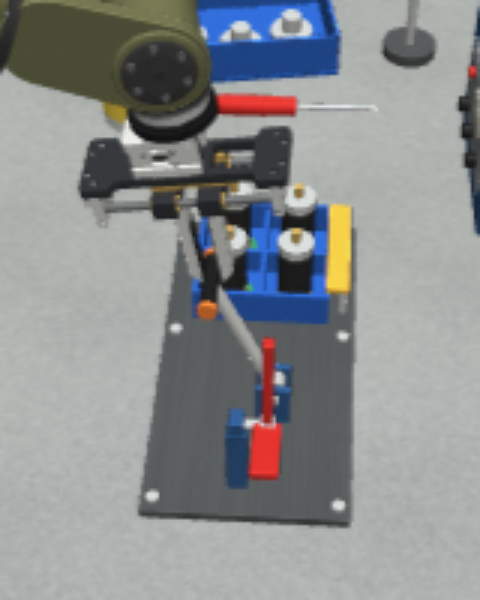

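The lever leans to its robot-side stop with the handle gripped (crop (208,280)). The catch is upright, all four mounts stand in the crate, and the pose stayed steady over 0.25 s. I'm handing in.

```bash
python3 -c "
from station import workorder,ctrl
workorder.hand_in();o=ctrl.get_obs();print(o['time_s'],o['ee_pos'],o['force'])"
```

```text
the job is handed in; nothing more can be done
the job is handed in; nothing more can be done
```

I placed both loose black mounts upright in the two empty cells, one in each. Then I flipped the red catch fully over and pulled the lever to its stop. I handed the job in at about 24 s, still gripping the handle; it reported no verdict.

**Last picture and readings:**
- All four mounts were standing in the crate, and the catch was open with its arm upright.
- The handle was within about 1 mm of its stop position in the station frame and held steady over 0.25 s. The force reading was about 33 N along x, well above the 8 N spring.
- The steel yoke, the orange look-alike and the other bystanders were not touched as far as I could see; I did not re-measure their positions.

**Less clean moments:**
- The fingers read about 38 N when setting down the second mount and 75 N for a moment at the catch's stop. I backed off both times. The 75 N was at the fingertips and under the 120 N wrist limit.
- The tool tilted about 9° while holding the lever.
- I had no direct reading of the lever or catch angles; both come from the tool pose and the pictures.

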